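Load moulded sleeves onto the inspection fixture and start the measurement

ROBOT

A 7-joint arm with a two-finger parallel gripper is mounted at the origin on the work surface. World frame = base frame: x ahead of the robot, y to its left, z up, the work surface at z = 0. Lengths are in m, angles in degrees, forces in N, time in s.
With the tool pointing down it reaches from about 0.4 to 0.875 m from the base axis. Payload 6.5 kg.
Tool frame: the origin (TCP) lies midway between the tips of the shut fingers; the grasp point (between the pads) lies 19 mm behind it; z points along the fingers, y is the line along which they close (so a half turn about z gives the same grasp; the last joint's range is limited). The gripper opens to 85 mm and grips with 20 to 120 N. Pads are 22 mm wide; open, the fingers measure 114 mm over their backs; the gripper's body (76 mm by 85 mm) begins 54 mm behind the grasp point. The pads swing forward as they close: fully open they stand 13 mm farther back than shut.
Start: joints at [-76.444, 30.733, -0.252, 88.115, 0.149, 61.152, -4.079], TCP at [0.194, 0.62, 0.231] pointing down, gripper open.
Joint ranges: [-154.64, 154.64], [-21.42, 123.67], [-72.66, 72.17], [13.99, 137.28], [-74.86, 254.86], [10.95, 109.41], [-158.01, 158.01]. Speed limits (degrees/s): [136.94, 136.94, 180, 180, 180, 180, 180].

INTERFACE

Orientations are given as a 3x3 rotation matrix whose columns are the frame's x, y, z axes.
In Python, from workcell import ctrl, vision gives the robot as it stands. The module is installed in compiled form; this text tells all that it offers.
- The arm moves only by the shell command python3 -m handwheel 'ROWS' [FORCE]. ROWS is a JSON object of lists of equal length, an entry for each row: "translation": the shift along the tool's x, y, z in cm, a list of three; "angular": the turn, a rotation vector about the tool's x, y, z in degrees, a list of three; "gripper": the finger opening in cm, from 0 to 8.54. In form: {"translation": [[x, y, z], ...], "angular": [[ax, ay, az], ...], "gripper": [gripper, ...]}. A call has exactly 5 rows; each row shifts and turns the commanded pose from where the row before left it, along the tool's axes as they then stand; what a row does not reach is not made up. A row lasts 1/10 s, in which the tool goes at most 50 mm and 8.59 degrees, less where a joint would pass 70% of its speed; a pose out of reach is approached as far as the arm can. A call with a gripper value outside its range is refused whole. The fingers move at their own pace and stop on an object; FORCE is the grip in N (left out, the last holds). Time passes only in rows, so rows that do not move let the fingers close, or fill a call up. It gives the time, the measured TCP pose, the force, the opening and the grip force at its end, in the units of the state.
- ctrl.read_state(): the state, without advancing time (a new reading comes with each control period).
- vision.capture(name): name is "scene" or "top" or "wrist"; returns a dict with "frame" (384x512x3 uint8, red, green, blue), "intrinsics" (3x3 intrinsics, pixels), "dist" ([k1, k2, p1, p2, k3] as OpenCV has them; the pictures are not rectified), "T" (4x4, takes a point from camera to world coordinates); the wrist camera has in their place "hand_eye" (4x4, takes a point from camera to tool coordinates, whose origin is the TCP and whose axes are the flange's). Camera axes: x right, y down, z forward; pixel columns grow to the right and rows downward; lengths in m; the calibration is good to about 2 mm. A picture is of the moment at which its call begins: read the wrist's pose just before it. There is no depth.
- ctrl.sign_off(): hands the job in; it is judged then, once.
The state is a dict: "time": time; "joint_positions": joint angles; "qd": joint speeds; "joint_torque": joint torques, N m; "tool_pos": TCP position; "eef_rot": TCP orientation; "contact_force": force on the tool from outside, world axes, zero at the start; "moment": the same for the moment, N m; "grip_width": finger opening in m; "grip_force": force on a finger pad.
Only numpy, scipy, OpenCV 4.12 (cv2) and the standard library are available. Lean on these libraries where they do the work, as an engineer would, in place of code of your own. Each camera call takes 0.05 s, during which the arm holds its last target. There are 200 camera calls.

TASK

Swing the fixture's yellow hold-down cover up and back until it stands open, and push every white sleeve from the blue mat fully home on a spigot of its own, flange down (any sleeve on any spigot). When all are loaded, swing the cover down fully shut over them, then press the green start button fully in. Leave the caliper, mouse and ring gauge where they are.

Things in the scene. Friction and masses are not known exactly. Their poses are not given: they have to be found in the camera images.
- fixture: inspection fixture on the bench: dark steel plate 170 (x) by 370 (y) by 20 mm thick, four upright steel spigots in a row along y, aluminium corner posts up to 94 mm above the bench, yellow hinged hold-down cover. Origin on the bench under the middle of the spigot row; z up; -x is its front, the handle side (about towards the robot), +x the hinge side. The plate spans x -80 to +90 mm
- spigot1 (a point): foot of spigot 1, on its axis at the plate's top face (20 mm above the bench). All four are alike: steel, 27 mm diameter, 45 mm tall, straight for 31 mm, then tapering to 14 mm across at the tip; 86 mm apart along the fixture's y, 1 the most -y, 4 the most +y. A thin blue disc surrounds each foot. z up
- spigot2 (a point): foot of spigot 2, on its axis at the plate's top face (20 mm above the bench). All four are alike: steel, 27 mm diameter, 45 mm tall, straight for 31 mm, then tapering to 14 mm across at the tip; 86 mm apart along the fixture's y, 1 the most -y, 4 the most +y. A thin blue disc surrounds each foot. z up
- spigot3 (a point): foot of spigot 3, on its axis at the plate's top face (20 mm above the bench). All four are alike: steel, 27 mm diameter, 45 mm tall, straight for 31 mm, then tapering to 14 mm across at the tip; 86 mm apart along the fixture's y, 1 the most -y, 4 the most +y. A thin blue disc surrounds each foot. z up
- spigot4 (a point): foot of spigot 4, on its axis at the plate's top face (20 mm above the bench). All four are alike: steel, 27 mm diameter, 45 mm tall, straight for 31 mm, then tapering to 14 mm across at the tip; 86 mm apart along the fixture's y, 1 the most -y, 4 the most +y. A thin blue disc surrounds each foot. z up
- cover (a joint): angle of the yellow hold-down cover, a flat open frame 10 mm thick: 0 = shut (level, its bar 3 mm above the tops of sleeves that are fully home), growing as its front edge swings up and back, 1.57 = upright, stop at 1.9. Its friction hinge (about 0.4 N m) holds it wherever it is left; it starts 0 to 0.25 rad open
- cover_handle (a point): middle of the cover's handle: black round bar, 12 mm diameter, 150 mm long along the fixture's y, on the cover's front edge 175 mm from the hinge axis, 90 mm above the bench when shut. 120 mm of it is free between brackets; the front rail lies 34 mm behind. Pinch it from above, fingers closing along the fixture's x; it turns between them as the cover swings. Axes turn with the cover
- cover_hinge (a point): middle of the cover's hinge axis, which lies along the fixture's y, 90 mm above the bench and 85 mm behind (+x of) the spigot row. The cover swings from the fixture's -x side upward towards +x
- mat: blue square sample mat, 220 x 220 x 3 mm, fixed to the bench; the sleeves start on it. Origin at the centre of its underside
- sleeve1: white plastic sleeve standing upright (may be absent): tube 44 mm outside diameter, 30 mm bore right through, 62 mm tall, with a flange 57 mm across and 6 mm thick at its lower end; about 80 g. Origin on its axis at the underside of the flange; z along the axis, up. Fully home on a spigot its flange rests on the plate and its origin meets the spigot's foot
- sleeve2: white plastic sleeve standing upright (may be absent): tube 44 mm outside diameter, 30 mm bore right through, 62 mm tall, with a flange 57 mm across and 6 mm thick at its lower end; about 80 g. Origin on its axis at the underside of the flange; z along the axis, up. Fully home on a spigot its flange rests on the plate and its origin meets the spigot's foot
- sleeve3: white plastic sleeve standing upright (may be absent): tube 44 mm outside diameter, 30 mm bore right through, 62 mm tall, with a flange 57 mm across and 6 mm thick at its lower end; about 80 g. Origin on its axis at the underside of the flange; z along the axis, up. Fully home on a spigot its flange rests on the plate and its origin meets the spigot's foot
- sleeve4: white plastic sleeve standing upright (may be absent): tube 44 mm outside diameter, 30 mm bore right through, 62 mm tall, with a flange 57 mm across and 6 mm thick at its lower end; about 80 g. Origin on its axis at the underside of the flange; z along the axis, up. Fully home on a spigot its flange rests on the plate and its origin meets the spigot's foot
- start (a joint): travel of the start button: 0 = out, 0.006 m = fully pressed; springs back; fully down takes about 5 N
- start_top (a point): middle of the top face of the round green start button (36 mm across, in a grey round housing 52 mm across on the bench); the face is about 22 mm above the bench; it is pressed straight down
- caliper: bystander: digital caliper lying on the bench, 215 mm long, to be left alone. Origin on the bench under its beam
- mouse: bystander: black computer mouse, 100 x 58 x 30 mm, to be left alone. Origin at the centre of its underside
- ring_gauge: bystander: white ring gauge, 80 mm outside diameter, 30 mm tall, lying on a black block 30 mm high, to be left alone. Origin at the centre of its underside
Things that resemble listed ones, but are neither listed nor needed, are in the scene too. What is shaped like the sleeve4 but red is not meant. Leave any pink look-alike of the sleeve2 alone.

How it is judged (in metres and radians):
On the way, in this order (a step that is already met when the one before it is completed fails the run):
1. the cover is swung up (at least 1.2 rad open) (value of joint cover above 1.2 rad), for 0.2 s.
2. every sleeve present is fully home on a spigot (((horizontal distance between sleeve1 and spigot1 below 0.004 m and z of sleeve1 in the frame of spigot1 below 0.004 m) or (horizontal distance between sleeve1 and spigot2 below 0.004 m and z of sleeve1 in the frame of spigot2 below 0.004 m) or (horizontal distance between sleeve1 and spigot3 below 0.004 m and z of sleeve1 in the frame of spigot3 below 0.004 m) or (horizontal distance between sleeve1 and spigot4 below 0.004 m and z of sleeve1 in the frame of spigot4 below 0.004 m)) and ((horizontal distance between sleeve2 and spigot1 below 0.004 m and z of sleeve2 in the frame of spigot1 below 0.004 m) or (horizontal distance between sleeve2 and spigot2 below 0.004 m and z of sleeve2 in the frame of spigot2 below 0.004 m) or (horizontal distance between sleeve2 and spigot3 below 0.004 m and z of sleeve2 in the frame of spigot3 below 0.004 m) or (horizontal distance between sleeve2 and spigot4 below 0.004 m and z of sleeve2 in the frame of spigot4 below 0.004 m)) and ((horizontal distance between sleeve3 and spigot1 below 0.004 m and z of sleeve3 in the frame of spigot1 below 0.004 m) or (horizontal distance between sleeve3 and spigot2 below 0.004 m and z of sleeve3 in the frame of spigot2 below 0.004 m) or (horizontal distance between sleeve3 and spigot3 below 0.004 m and z of sleeve3 in the frame of spigot3 below 0.004 m) or (horizontal distance between sleeve3 and spigot4 below 0.004 m and z of sleeve3 in the frame of spigot4 below 0.004 m)) and ((horizontal distance between sleeve4 and spigot1 below 0.004 m and z of sleeve4 in the frame of spigot1 below 0.004 m) or (horizontal distance between sleeve4 and spigot2 below 0.004 m and z of sleeve4 in the frame of spigot2 below 0.004 m) or (horizontal distance between sleeve4 and spigot3 below 0.004 m and z of sleeve4 in the frame of spigot3 below 0.004 m) or (horizontal distance between sleeve4 and spigot4 below 0.004 m and z of sleeve4 in the frame of spigot4 below 0.004 m)) and angle between each of sleeve1, sleeve2, sleeve3, sleeve4's own z axis and vertical below 0.08 rad), for 0.2 s.
3. the cover is shut over the loaded sleeves (all of step 2 and value of joint cover below 0.06 rad), for 0.2 s.
4. the start button is pressed in with the cover shut (value of joint start above 0.0045 m and value of joint cover below 0.06 rad), for 0.05 s.
At the end, for the whole second after the job is handed in: every sleeve present stands at rest on a spigot, flange down: axis within 4 mm of the spigot's, flange within 4 mm of the plate, upright within 0.08 rad; the cover is shut (below 0.06 rad) (all of step 3 and linear speed of each of sleeve1, sleeve2, sleeve3, sleeve4 below 0.03 m/s); the robot touches nothing.
It fails at once if the caliper is shifted by more than 30 mm (distance of caliper from where it was at the start of the episode above 0.03 m).
It fails at once if the mouse is shifted by more than 30 mm (distance of mouse from where it was at the start of the episode above 0.03 m).
It fails at once if the ring gauge is shifted by more than 30 mm (distance of ring_gauge from where it was at the start of the episode above 0.03 m).
It fails at once if a sleeve is knocked off the bench (height (world z) of any of sleeve1, sleeve2, sleeve3, sleeve4 below -0.05 m).
Of sleeve1, sleeve2, sleeve3, sleeve4 only 3 to 4 are there at a start; the rules pass over those that are not, and their reading is None.
At some moment in a run one of sleeve1, sleeve2, sleeve3, sleeve4 may be knocked a few centimetres aside while the robot is not near it.
It also fails if it takes over 208 s, if anything falls off the work surface, if the arm or the gripper's body presses on something with over 40 N, if the wrist force passes 120 N, or if a joint passes its speed limit or range.

## Working session

There is one attempt and no reset: what is moved stays moved. The work goes in short steps, Python scripts to look and compute and a shell command to move; the robot and the scene stay as the last step left them, time stands still between calls to the robot, and variables do not carry over. Pictures are saved under pics/ and viewed, at most 14 in all, crops included, and the job is handed in when it is done.

```bash
mkdir -p pics
cat > h.py <<'E'
import numpy as np, cv2, json
from workcell import ctrl, vision
def cap(name, fn=None, scale=1.5):
    s=ctrl.read_state(); c=vision.capture(name)
    if name=='wrist':
        T=np.eye(4);T[:3,:3]=np.array(s['eef_rot']);T[:3,3]=s['tool_pos']; c['T']=T@np.array(c['hand_eye'])
    if fn: cv2.imwrite('pics/'+fn+'.png',cv2.resize(c['frame'][:,:,::-1],None,fx=scale,fy=scale,interpolation=cv2.INTER_CUBIC))
    np.savez('pics/'+(fn or name)+'.npz',**{k:np.array(c[k]) for k in('frame','intrinsics','dist','T')})
    return c
def load(fn): return dict(np.load('pics/'+fn+'.npz'))
def pix2w(c,uv,z):
    n=cv2.undistortPoints(np.array([[uv]],float),c['intrinsics'],c['dist'])[0,0]
    d=c['T'][:3,:3]@np.array([n[0],n[1],1]); o=c['T'][:3,3]
    return o+d*(z-o[2])/d[2]
def w2pix(c,P):
    Ti=np.linalg.inv(c['T']); P=np.atleast_2d(P).astype(float)
    return cv2.projectPoints(P,cv2.Rodrigues(Ti[:3,:3])[0],Ti[:3,3],c['intrinsics'],c['dist'])[0][:,0]
E
python3 - <<'E'
from h import *
for n in('top','scene','wrist'):
    c=cap(n,n+'0'); print(n,c['T'].round(3).tolist(),c['intrinsics'].round(1).tolist())
s=ctrl.read_state();print(s['time'],s['tool_pos'],s['eef_rot'],s['grip_width'],s['contact_force'])
E
```

```text
top [[-0.027, -0.996, 0.089, 0.436], [-1.0, 0.026, -0.014, 0.052], [0.012, -0.089, -0.996, 1.138], [0.0, 0.0, 0.0, 1.0]] [[391.3, 0.0, 260.2], [0.0, 391.3, 192.8], [0.0, 0.0, 1.0]]
scene [[0.557, 0.714, -0.425, 1.073], [0.83, -0.477, 0.288, -0.345], [0.003, -0.513, -0.858, 1.207], [0.0, 0.0, 0.0, 1.0]] [[424.2, 0.0, 255.3], [0.0, 424.2, 192.2], [0.0, 0.0, 1.0]]
wrist [[0.299, 0.91, 0.288, 0.119], [0.954, -0.284, -0.093, 0.643], [-0.003, 0.303, -0.953, 0.373], [0.0, 0.0, 0.0, 1.0]] [[299.6, 0.0, 255.4], [0.0, 299.6, 191.4], [0.0, 0.0, 1.0]]
0.15 [0.19367515 0.6199615  0.2305977 ] [[-9.54523589e-01  2.98135239e-01 -3.11138597e-04]
 [ 2.98135384e-01  9.54522652e-01 -1.34140296e-03]
 [-1.02930654e-04 -1.37316219e-03 -9.99999052e-01]] 0.0853969700183276 [-0.51373382  0.40392868 -0.60102127]
```

View pics/top0.png

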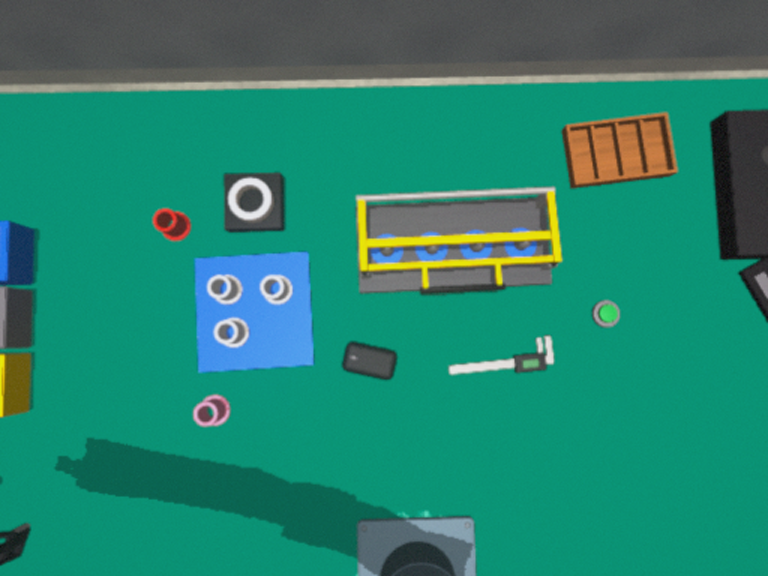

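View pics/scene0.png

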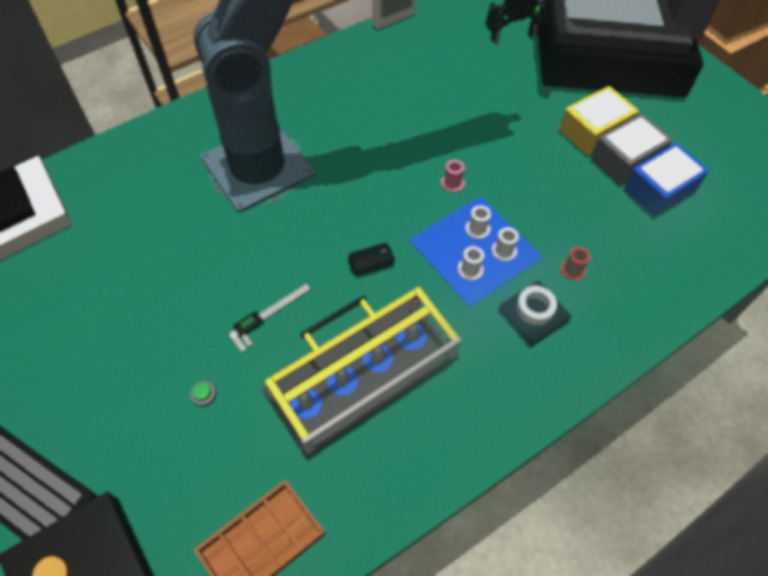

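The top view shows three white sleeves on the mat, at about (223,288), (276,288) and (231,331). The red and pink look-alikes are at (171,223) and (212,410). The fixture spans (357–560, 190–292), with the handle near (462,289) and the button at (607,314). I'll enlarge both areas.

Run:
```python
from h import *
f=load('top0')['frame'][:,:,::-1]
cv2.imwrite('pics/c1.png',cv2.resize(f[118:208,232:382],None,fx=5.3,fy=5.3,interpolation=cv2.INTER_CUBIC))
cv2.imwrite('pics/c2.png',cv2.resize(f[160:260,125:215],None,fx=6,fy=6,interpolation=cv2.INTER_CUBIC))
```

```text
(no output)
```

View pics/c1.png

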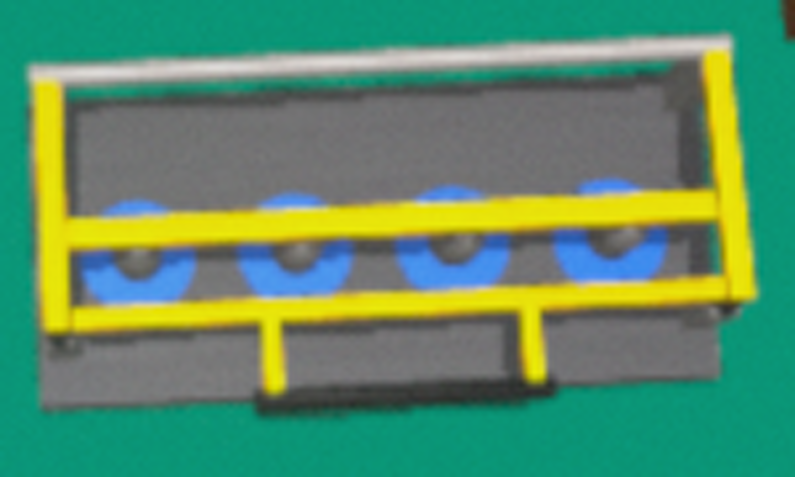

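View pics/c2.png

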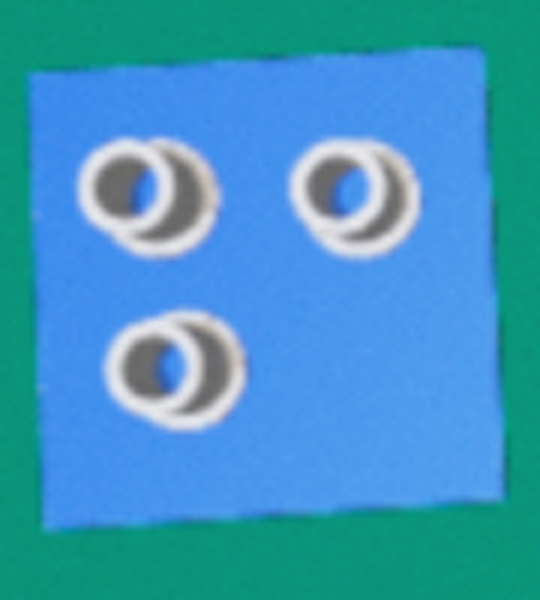

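The crop gives blue disc centres at about (139,256), (296,249), (453,242) and (610,235). The handle's middle is near (405,396). The sleeve top rings centre on (126,188), (338,188) and (153,368).

```bash
cat > m.py <<'E'
from h import *
from scipy.optimize import brentq
c=load('top0')
A=lambda p:(232+(p[0]+.5)/5.3-.5,118+(p[1]+.5)/5.3-.5)
B=lambda p:(125+(p[0]+.5)/6-.5,160+(p[1]+.5)/6-.5)
D=np.array([pix2w(c,A(p),.0205) for p in((139,256),(296,249),(453,242),(610,235))])
print('discs 4..1',D.round(4).tolist())
y=(D[0]-D[3])[:2];L=np.linalg.norm(y);y/=L;x=np.array([y[1],-y[0]]);o=D.mean(0)[:2]
print('len',L,'yaw',np.degrees(np.arctan2(x[1],x[0])),'o',o)
def r(th):
    P=pix2w(c,A((405,396)),.09+.175*np.sin(th)); return (P[:2]-o)@x-(.085-.175*np.cos(th)),P
ths=np.linspace(-.1,.4,11);print([round(float(r(t)[0])*1000,1) for t in ths])
for p in((126,188),(338,188),(153,368)): print('sl',pix2w(c,B(p),.065).round(4))
print('btn',pix2w(c,((607+.5)/1.5-.5,(314+.5)/1.5-.5),.022).round(4))
np.savez('fix.npz',o=o,x=x,y=y)
E
python3 m.py
```

```text
discs 4..1 [[0.6132, 0.0403, 0.0205], [0.6149, -0.0453, 0.0205], [0.6166, -0.1311, 0.0205], [0.6183, -0.217, 0.0205]]
len 0.2573270450414242 yaw 1.1273291401308407 o [ 0.61573207 -0.08829542]
[1.8, 1.7, 1.2, 0.2, -1.2, -3.0, -5.3, -7.9, -11.0, -14.5, -18.4]
sl [0.5445 0.3501 0.065 ]
sl [0.542  0.2536 0.065 ]
sl [0.4621 0.338  0.065 ]
btn [ 0.4773 -0.3757  0.022 ]
```

Run:
```python
from h import *
f=load('fix.npz'.replace('.npz','')) if 0 else np.load('fix.npz')
o,x,y=f['o'],f['x'],f['y']
s=load('scene0'); t=load('top0')
W=lambda a,b,z:[*(o+a*x+b*y),z]
for th in(0,.06,.12,.18,.25):
    P=[W(.085-.175*np.cos(th),b,.09+.175*np.sin(th)) for b in(-.075,0,.075)]
    print(th,(w2pix(s,P)*1.5+.25).round(1).tolist(),(w2pix(t,P)*1.5+.25).round(1).tolist(),np.round(P[1],3))
S=[[.5445,.3501,.065],[.542,.2536,.065],[.4621,.338,.065],[.4773,-.3757,.022]]
print((w2pix(s,S)*1.5+.25).round(1).tolist())
g=s['frame'][:,:,::-1]
cv2.imwrite('pics/c3.png',cv2.resize(g[185:240,180:310],None,fx=6,fy=6,interpolation=cv2.INTER_CUBIC))
```

```text
0 [[302.4, 338.7], [334.6, 319.4], [365.8, 300.6]] [[502.8, 287.5], [461.1, 289.4], [419.4, 291.3]] [ 0.526 -0.09   0.09 ]
0.06 [[301.9, 336.4], [334.4, 317.0], [365.8, 298.2]] [[503.9, 286.8], [461.9, 288.7], [419.7, 290.6]] [ 0.526 -0.09   0.1  ]
0.12 [[301.6, 334.3], [334.3, 314.8], [365.9, 295.9]] [[505.1, 285.7], [462.6, 287.6], [420.1, 289.6]] [ 0.527 -0.09   0.111]
0.18 [[301.4, 332.5], [334.4, 312.8], [366.3, 293.8]] [[506.3, 284.2], [463.4, 286.2], [420.4, 288.1]] [ 0.529 -0.09   0.121]
0.25 [[301.4, 330.6], [334.7, 310.8], [366.9, 291.6]] [[507.7, 282.1], [464.2, 284.0], [420.8, 286.0]] [ 0.531 -0.09   0.133]
[[509.1, 233.4], [474.3, 252.5], [481.8, 211.1], [202.9, 387.3]]
```

View pics/c3.png

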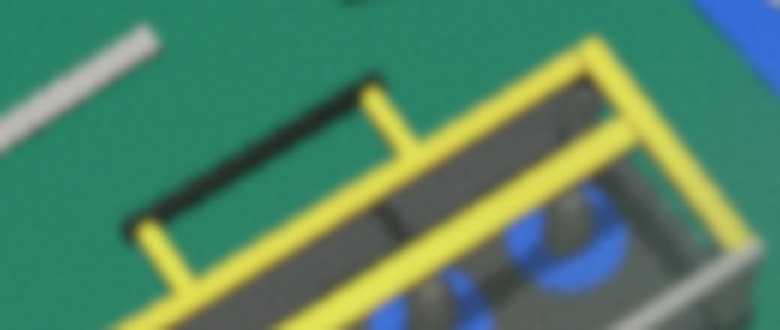

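```bash
R='"gripper":[5,5,5,5,5]'
python3 -m handwheel '{"translation":[[0,0,0],[0,0,0],[0,0,0],[0,0,0],[0,0,0]],"angular":[[0,0,8],[0,0,8],[0,0,8],[0,0,8],[0,0,8]],"gripper":[5,5,5,5,5]}'
python3 -m handwheel '{"translation":[[0,0,0],[0,0,0],[0,0,0],[0,0,0],[0,0,0]],"angular":[[0,0,8],[0,0,8],[0,0,8],[0,0,7.5],[0,0,0]],"gripper":[5,5,5,5,5]}'
python3 -m handwheel '{"translation":[[-3,2.5,0],[-3,2.5,0],[-3,2.5,0],[-3,2.5,0],[-3,2.5,0]],"angular":[[0,0,0],[0,0,0],[0,0,0],[0,0,0],[0,0,0]],"gripper":[5,5,5,5,5]}'
python3 -m handwheel '{"translation":[[-3,2.5,0],[-3,2.5,0],[-3,2.5,0],[-3,2.5,0],[-3,2.5,0]],"angular":[[0,0,0],[0,0,0],[0,0,0],[0,0,0],[0,0,0]],"gripper":[5,5,5,5,5]}'
```

```text
time: 0.65
tool_pos: [0.1937, 0.6202, 0.2309]
eef_rot: [[-0.535, 0.845, -0.0], [0.845, 0.535, -0.001], [-0.0, -0.001, -1.0]]
contact_force: [0.5, 0.1, -0.3]
grip_width: 0.0496
grip_force: 0.0
time: 1.15
tool_pos: [0.1936, 0.6202, 0.2309]
eef_rot: [[-0.019, 1.0, 0.0], [1.0, 0.019, -0.001], [-0.001, 0.0, -1.0]]
contact_force: [-0.3, -0.1, -0.3]
grip_width: 0.05
grip_force: 0.0
time: 1.65
tool_pos: [0.3227, 0.4716, 0.2313]
eef_rot: [[-0.024, 1.0, 0.0], [1.0, 0.024, -0.0], [-0.0, 0.0, -1.0]]
contact_force: [0.3, -0.0, -0.3]
grip_width: 0.0504
grip_force: 0.0
time: 2.15
tool_pos: [0.4506, 0.3242, 0.2313]
eef_rot: [[-0.024, 1.0, 0.0], [1.0, 0.024, 0.0], [0.0, 0.0, -1.0]]
contact_force: [0.0, -0.2, -0.8]
grip_width: 0.0498
grip_force: 0.0
```

Measured handle middle: (333,316) in scene units, so the cover is about 0.08 rad open and the handle sits near (0.526, -0.090, 0.104). I'll go above it.

```bash
python3 -m handwheel '{"translation":[[-4.16,0.63,0],[-4.16,0.63,0],[-4.16,0.63,0],[-4.16,0.63,0],[-4.16,0.63,0]],"angular":[[0,0,0],[0,0,0],[0,0,0],[0,0,0],[0,0,0]],"gripper":[2.2,2.2,2.2,2.2,2.2]}' | grep pos
python3 -m handwheel '{"translation":[[-4.16,0.63,0],[-4.16,0.63,0],[-4.16,0.63,0],[-4.16,0.63,0],[-4.16,0.63,0]],"angular":[[0,0,0],[0,0,0],[0,0,0],[0,0,0],[0,0,0]],"gripper":[2.2,2.2,2.2,2.2,2.2]}' |grep pos
python3 -m handwheel '{"translation":[[0,0,2],[0,0,2],[0,0,2],[0,0,1],[0,0,0]],"angular":[[0,0,0],[0,0,0],[0,0,0],[0,0,0],[0,0,0]],"gripper":[2.2,2.2,2.2,2.2,2.2]}'
python3 -c "
from h import *
cap('wrist','w1')"
```

```text
tool_pos: [0.4855, 0.1165, 0.2314]
tool_pos: [0.5212, -0.0907, 0.2314]
time: 3.65
tool_pos: [0.5202, -0.0889, 0.1602]
eef_rot: [[-0.022, 1.0, -0.003], [1.0, 0.022, 0.0], [0.0, -0.003, -1.0]]
contact_force: [-0.3, 0.1, 0.2]
grip_width: 0.0222
grip_force: 0.0
```

View pics/w1.png

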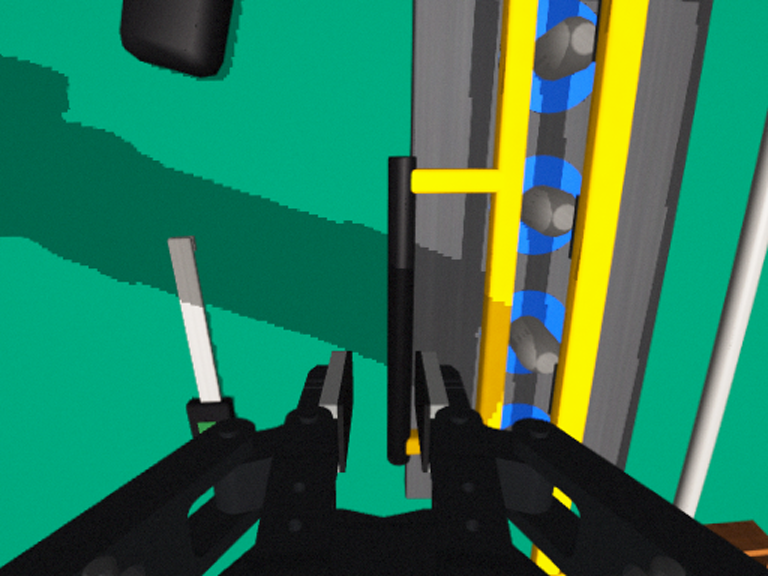

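The wrist view shows the handle running from (402,158) to (398,462), with the gap between the pads near x≈383. The three visible disc centres are around (567,53), (541,205) and (522,332).

Run:
```python
from h import *
c=load('w1');r=lambda u,v:((u+.5)/1.5-.5,(v+.5)/1.5-.5)
for z in(.09,.1,.11,.12): print(z,[pix2w(c,r(*p),z).round(4)[:2].tolist() for p in((402,158),(400,310),(398,462))])
s=ctrl.read_state();print(w2pix(c,[s['tool_pos']])*1.5)
f=np.load('fix.npz');o,x,y=f['o'],f['x'],f['y']
print((w2pix(c,[[*(o+b*y),z] for b in(.129,.043,-.043) for z in(.02,.065)])*1.5).round(0).tolist())
```

```text
0.09 [[0.5261, -0.0175], [0.5276, -0.0914], [0.5296, -0.1839]]
0.1 [[0.5258, -0.0173], [0.5272, -0.0876], [0.529, -0.1758]]
0.11 [[0.5254, -0.017], [0.5267, -0.0839], [0.5285, -0.1676]]
0.12 [[0.525, -0.0167], [0.5263, -0.0801], [0.528, -0.1595]]
[[387.44200602 374.56382243]]
[[553.0, 53.0], [586.0, 36.0], [538.0, 204.0], [566.0, 215.0], [525.0, 331.0], [547.0, 361.0]]
```

```bash
python3 -m handwheel '{"translation":[[0,0.6,1.2],[0,0,1.5],[0,0,1.5],[0,0,1.5],[0,0,0.5]],"angular":[[0,0,0],[0,0,0],[0,0,0],[0,0,0],[0,0,0]],"gripper":[2.2,2.2,2.2,2.2,2.2]}' 25
python3 -m handwheel '{"translation":[[0,0,0],[0,0,0],[0,0,0],[0,0,0],[0,0,0]],"angular":[[0,0,0],[0,0,0],[0,0,0],[0,0,0],[0,0,0]],"gripper":[0.8,0.8,0.8,0.8,0.8]}' 25
```

```text
time: 4.2
tool_pos: [0.5268, -0.0888, 0.0979]
eef_rot: [[-0.021, 1.0, -0.001], [1.0, 0.021, 0.0], [0.0, -0.001, -1.0]]
contact_force: [-0.0, 0.2, 0.0]
grip_width: 0.0219
grip_force: 0.0
time: 4.7
tool_pos: [0.5278, -0.0889, 0.0997]
eef_rot: [[-0.02, 1.0, 0.001], [1.0, 0.02, 0.0], [-0.0, 0.001, -1.0]]
contact_force: [3.1, 0.9, -5.3]
grip_width: 0.0108
grip_force: 26.8
```

```bash
python3 -m handwheel '{"translation":[[0,0.18,-1.2],[0,0.26,-1.2],[0,0.38,-1.26],[0,0.46,-1.23],[0,0.56,-1.19]],"angular":[[0,0,0],[0,0,0],[0,0,0],[0,0,0],[0,0,0]],"gripper":[0.8,0.8,0.8,0.8,0.8]}' | grep -E "pos|force|wid"
python3 -m handwheel '{"translation":[[0,0.64,-1.14],[0,0.72,-1.1],[0,0.81,-1.03],[0,0.88,-0.97],[0,0.96,-0.9]],"angular":[[0,0,0],[0,0,0],[0,0,0],[0,0,0],[0,0,0]],"gripper":[0.8,0.8,0.8,0.8,0.8]}' | grep -E "pos|force|wid"
python3 -m handwheel '{"translation":[[0,1.02,-0.82],[0,1.07,-0.76],[0,1.13,-0.67],[0,1.18,-0.58],[0,1.22,-0.5]],"angular":[[0,0,0],[0,0,0],[0,0,0],[0,0,0],[0,0,0]],"gripper":[0.8,0.8,0.8,0.8,0.8]}' | grep -E "pos|force|wid"
```

```text
tool_pos: [0.5458, -0.0885, 0.161]
contact_force: [5.3, 1.2, -8.6]
grip_width: 0.011
grip_force: 25.4
tool_pos: [0.5829, -0.0877, 0.2117]
contact_force: [-8.3, 2.0, 1.8]
grip_width: 0.0105
grip_force: 25.3
tool_pos: [0.6406, -0.0865, 0.2467]
contact_force: [-4.0, 2.3, 2.5]
grip_width: 0.0108
grip_force: 25.6
```

```bash
python3 -m handwheel '{"translation":[[0,1.25,-0.4],[0,1.27,-0.3],[0,1.3,-0.21],[0,1.31,-0.1],[0,1.32,-0.02]],"angular":[[0,0,0],[0,0,0],[0,0,0],[0,0,0],[0,0,0]],"gripper":[0.8,0.8,0.8,0.8,0.8]}' | grep -E "pos|force|wid"
python3 -m handwheel '{"translation":[[0,0.5,0],[0,0,0],[0,0,0],[0,0,0],[0,0,0]],"angular":[[0,0,0],[0,0,0],[0,0,0],[0,0,0],[0,0,0]],"gripper":[0.8,0.8,2.4,2.4,2.4]}' | grep -E "pos|force|wid"
python3 -m handwheel '{"translation":[[0,0,-0.5],[0,0,-1.5],[0,0,-2],[0,0,-2],[0,0,-1]],"angular":[[0,0,0],[0,0,0],[0,0,0],[0,0,0],[0,0,0]],"gripper":[2.4,2.4,2.4,2.4,2.4]}' | grep -E "pos|force|wid"
python3 -c "
from h import *
cap('top','t1');cap('scene','s1')"
```

```text
tool_pos: [0.7061, -0.0853, 0.2564]
contact_force: [-3.7, 1.4, 3.7]
grip_width: 0.011
grip_force: 26.6
tool_pos: [0.7109, -0.0857, 0.255]
contact_force: [-0.5, -0.4, 0.5]
grip_width: 0.0238
grip_force: 0.0
tool_pos: [0.7123, -0.0858, 0.3286]
contact_force: [-0.1, -0.5, -0.2]
grip_width: 0.0242
grip_force: 0.0
```

View pics/s1.png

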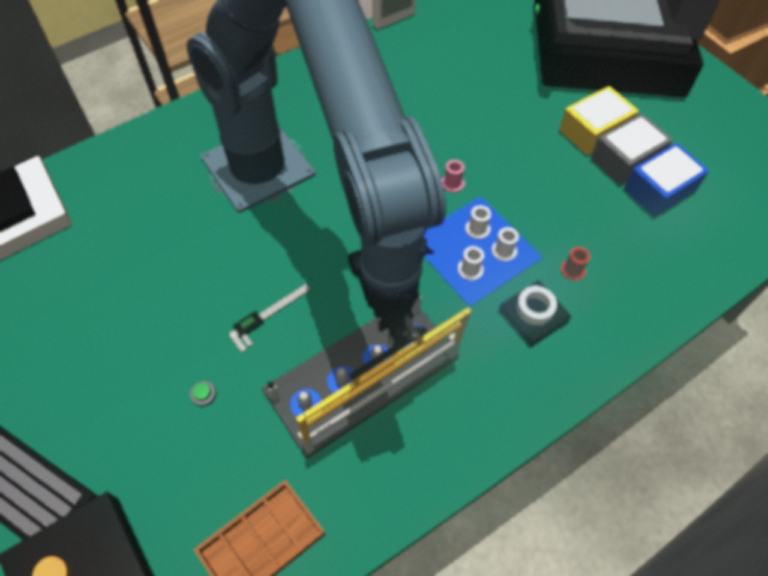

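The cover stands upright and the sleeves are undisturbed at about (480,221), (507,243) and (472,263). Next is the mat.

```bash
python3 -m handwheel '{"translation":[[3.4,-1.6,0],[3.4,-1.6,0],[3.4,-1.6,0],[3.4,-1.6,0],[3.4,-1.6,0]],"angular":[[0,0,0],[0,0,0],[0,0,0],[0,0,0],[0,0,0]],"gripper":[6,6,6,6,6]}' 25| grep -E "pos|force|wid"
python3 -m handwheel '{"translation":[[3.4,-1.6,0],[3.4,-1.6,0],[3.4,-1.6,0],[3.4,-1.6,0],[3.4,-1.6,0]],"angular":[[0,0,0],[0,0,0],[0,0,0],[0,0,0],[0,0,0]],"gripper":[6,6,6,6,6]}' | grep -E "pos|force|wid"
python3 -m handwheel '{"translation":[[0,0,4],[0,0,4],[0,0,4],[0,0,0],[0,0,0]],"angular":[[0,0,0],[0,0,0],[0,0,0],[0,0,0],[0,0,0]],"gripper":[6,6,6,6,6]}'
python3 -c "
from h import *
cap('wrist','w2');cap('top','t2')"
```

```text
tool_pos: [0.6266, 0.0844, 0.3242]
contact_force: [0.1, 1.1, 0.1]
grip_width: 0.0597
grip_force: 0.0
tool_pos: [0.5432, 0.2525, 0.3244]
contact_force: [0.4, 0.3, -0.2]
grip_width: 0.0602
grip_force: 0.0
time: 9.3
tool_pos: [0.5444, 0.2511, 0.2053]
eef_rot: [[-0.02, 1.0, -0.001], [1.0, 0.02, -0.001], [-0.001, -0.001, -1.0]]
contact_force: [0.0, 0.4, 1.2]
grip_width: 0.0599
grip_force: 0.0
```

View pics/w2.png

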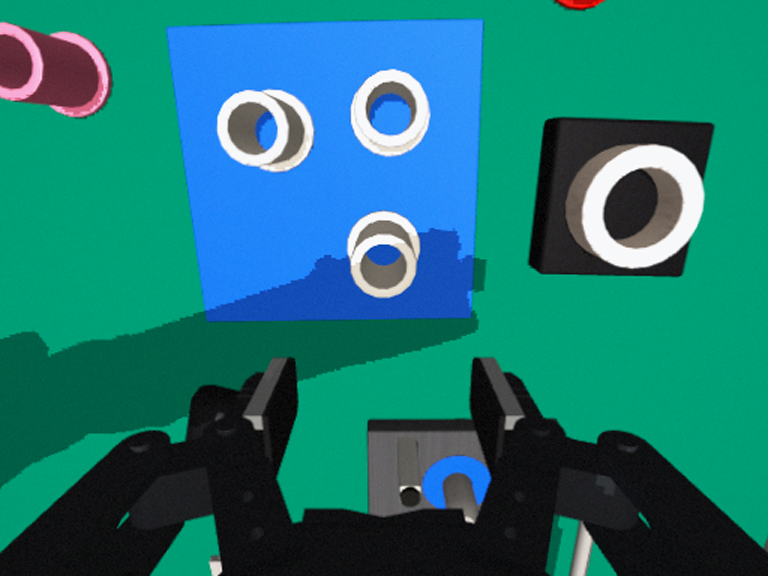

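The wrist view shows sleeve rings centred at about B (384,266), A (390,108) and C (253,128).

Run:
```python
from h import *
c=load('w2');r=lambda u,v:((u+.5)/1.5-.5,(v+.5)/1.5-.5)
for n,p in zip('BAC',((384.5,266),(390,107.5),(253,128))): print(n,pix2w(c,r(*p),.065).round(4))
t=load('t2');f=t['frame'];hsv=cv2.cvtColor(f,cv2.COLOR_RGB2HSV)
m=cv2.inRange(hsv,(100,90,60),(125,255,255))
m[:, :225]=0
cs,_=cv2.findContours(m,cv2.RETR_EXTERNAL,cv2.CHAIN_APPROX_NONE)
for k in cs:
    if cv2.contourArea(k)>60:
        x,y,w,h=cv2.boundingRect(k);e=cv2.fitEllipse(cv2.convexHull(k));print(x,y,w,h,np.round(e[0],1),np.round(e[1],1),pix2w(t,e[0],.0205).round(4))
cv2.imwrite('pics/c4.png',cv2.resize(f[118:208,232:382,::-1],None,fx=5.3,fy=5.3,interpolation=cv2.INTER_CUBIC))
```

```text
B [0.5441 0.2525 0.065 ]
A [0.5454 0.349  0.065 ]
C [0.4639 0.3363 0.065 ]
247 156 22 22 [257.5 166.3] [21.6 22.1] [0.6121 0.0413 0.0205]
276 154 23 22 [287.2 164.9] [21.6 22.3] [ 0.6141 -0.0447  0.0205]
306 153 22 22 [316.9 163.5] [21.7 22.2] [ 0.6159 -0.1307  0.0205]
336 152 22 22 [346.6 162.1] [21.9 22.2] [ 0.6176 -0.2166  0.0205]
```

View pics/c4.png

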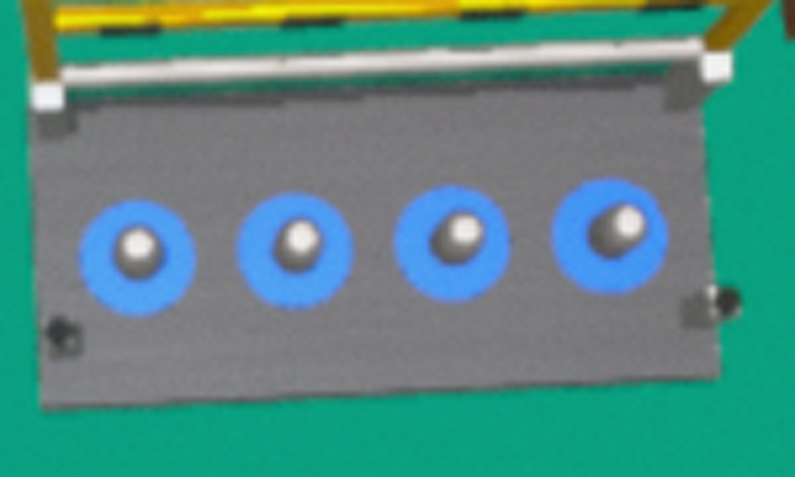

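Disc centres fitted in the clear top view: spigots 4/3/2 are at (.612,.041), (.614,-.045) and (.616,-.131). Grasping B.

```bash
python3 -m handwheel '{"translation":[[0.15,-0.05,3.5],[0,0,4],[0,0,4],[0,0,3.5],[0,0,2.5]],"angular":[[0,0,0],[0,0,0],[0,0,0],[0,0,0],[0,0,0]],"gripper":[6,6,6,6,6]}' 30 | grep -E "pos|force|wid"
python3 -m handwheel '{"translation":[[0,0,0],[0,0,0],[0,0,0],[0,0,0],[0,0,0]],"angular":[[0,0,0],[0,0,0],[0,0,0],[0,0,0],[0,0,0]],"gripper":[4,4,4,4,4]}' | grep -E "pos|force|wid"
python3 -m handwheel '{"translation":[[0,0,-1],[0,0,-3],[0,0,-4],[0,0,-4],[0,0,-4]],"angular":[[0,0,0],[0,0,0],[0,0,0],[0,0,0],[0,0,0]],"gripper":[4,4,4,4,4]}' | grep -E "pos|force|wid"
```

```text
tool_pos: [0.5449, 0.2535, 0.03]
contact_force: [-0.3, 0.3, 1.2]
grip_width: 0.0601
grip_force: 0.0
tool_pos: [0.5447, 0.2533, 0.0314]
contact_force: [0.5, 0.8, 0.0]
grip_width: 0.0436
grip_force: 30.6
tool_pos: [0.5438, 0.2527, 0.1926]
contact_force: [1.4, 0.3, -1.1]
grip_width: 0.0433
grip_force: 30.9
```

```bash
python3 -m handwheel '{"translation":[[-3,0.65,0],[-3,0.65,0],[-3,0.65,0],[-3,0.65,0],[-3,0.65,0]],"angular":[[0,0,0],[0,0,0],[0,0,0],[0,0,0],[0,0,0]],"gripper":[4,4,4,4,4]}' | grep -E "pos|force|wid"
python3 -m handwheel '{"translation":[[-3,0.65,0],[-3,0.65,0],[-3,0.65,0],[-3,0.65,0],[-3,0.65,0]],"angular":[[0,0,0],[0,0,0],[0,0,0],[0,0,0],[0,0,0]],"gripper":[4,4,4,4,4]}' | grep -E "pos|force|wid"
python3 -m handwheel '{"translation":[[0,0,0],[0,0,0],[0,0,0],[0,0,0],[0,0,0]],"angular":[[0,0,0],[0,0,0],[0,0,0],[0,0,0],[0,0,0]],"gripper":[4,4,4,4,4]}'
python3 - <<'E'
from h import *
c=cap('wrist','w3');f=c['frame'];hsv=cv2.cvtColor(f,cv2.COLOR_RGB2HSV)
m=cv2.inRange(hsv,(100,90,60),(125,255,255))
cs,_=cv2.findContours(m,cv2.RETR_EXTERNAL,cv2.CHAIN_APPROX_NONE)
for k in cs:
    if cv2.contourArea(k)>60:
        x,y,w,h=cv2.boundingRect(k);e=cv2.fitEllipse(cv2.convexHull(k));print(x,y,w,h,np.round(e[0],1),np.round(e[1],1),pix2w(c,e[0],.0205).round(4))
print(w2pix(c,[[.6125,.041,.0205],[.6125,.041,.065]])*1.5)
E
```

```text
tool_pos: [0.5797, 0.1023, 0.1911]
contact_force: [-0.5, -0.2, -1.5]
grip_width: 0.0433
grip_force: 30.9
tool_pos: [0.6151, -0.047, 0.1911]
contact_force: [0.5, -0.2, -0.9]
grip_width: 0.0431
grip_force: 30.9
time: 12.4
tool_pos: [0.615, -0.0445, 0.1902]
eef_rot: [[-0.022, 1.0, -0.0], [1.0, 0.022, 0.0], [0.0, -0.0, -1.0]]
contact_force: [-0.0, -0.5, -1.2]
grip_width: 0.0431
grip_force: 30.9
227 144 59 47 [256.1 171.9] [55.8 58.1] [ 0.6149 -0.045   0.0205]
225 55 63 66 [256.1  87.9] [63. 66.] [0.613  0.0404 0.0205]
[[383.4612242  130.97091888]
 [383.46018689 128.75198383]]
```

View pics/w3.png

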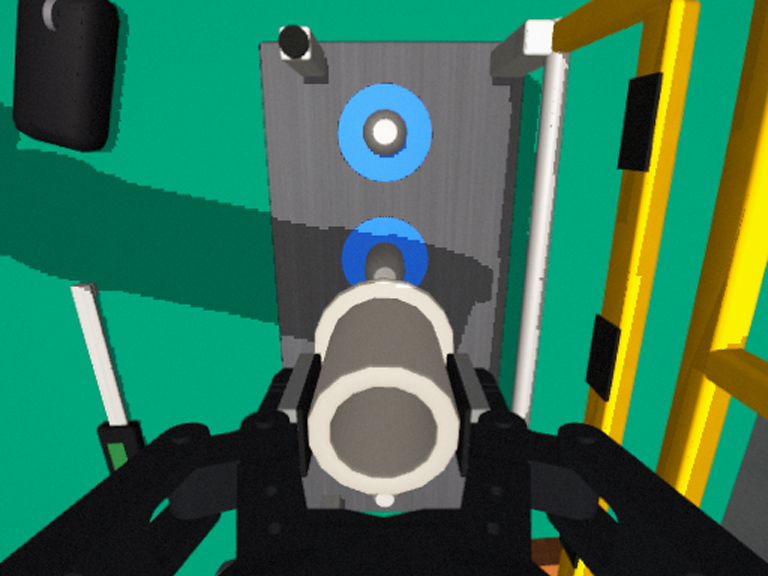

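The view shows the held sleeve's top ring centred at about (384,430), above spigot 3. The discs centre at (.6149,-.045) and (.613,.0404).

Run:
```python
from h import *
c=load('w3');r=lambda u,v:((u+.5)/1.5-.5,(v+.5)/1.5-.5)
for z in (.222,.2245,.227):print(pix2w(c,r(384.5,430.5),z).round(4))
for y in(-.043,-.0445,-.046): print(y,(w2pix(c,[[.615,y,.2245],[.615,y-.022,.2245],[.615,y+.022,.2245],[.615-.022,y,.2245],[.615,y+.0285,.166]])*1.5).round(0).tolist())
```

```text
[ 0.6146 -0.0459  0.222 ]
[ 0.6145 -0.0441  0.2245]
[ 0.6145 -0.0423  0.227 ]
-0.043 [[386.0, 427.0], [384.0, 490.0], [388.0, 356.0], [308.0, 425.0], [387.0, 272.0]]
-0.0445 [[386.0, 431.0], [384.0, 494.0], [388.0, 361.0], [308.0, 430.0], [387.0, 276.0]]
-0.046 [[386.0, 436.0], [384.0, 498.0], [388.0, 366.0], [308.0, 434.0], [387.0, 280.0]]
```

```bash
python3 -m handwheel '{"translation":[[0,0,3],[0,0,3],[0,0,2.5],[0,0,1],[0,0,0.5]],"angular":[[0,0,0],[0,0,0],[0,0,0],[0,0,0],[0,0,0]],"gripper":[4,4,4,4,4]}' | grep -E "pos|force|wid"
python3 -m handwheel '{"translation":[[0,0,0.4],[0,0,0.4],[0,0,0.4],[0,0,0.4],[0,0,0.4]],"angular":[[0,0,0],[0,0,0],[0,0,0],[0,0,0],[0,0,0]],"gripper":[4,4,4,4,4]}' | grep -E "pos|force|wid"
```

```text
tool_pos: [0.6146, -0.0455, 0.0894]
contact_force: [0.4, -0.5, -0.5]
grip_width: 0.0433
grip_force: 30.9
tool_pos: [0.6152, -0.0457, 0.0702]
contact_force: [0.2, -0.9, -0.4]
grip_width: 0.043
grip_force: 30.9
```

```bash
python3 -m handwheel '{"translation":[[0,0,0.5],[0,0,0.5],[0,0,0.4],[0,0,0.3],[0,0,0.2]],"angular":[[0,0,0],[0,0,0],[0,0,0],[0,0,0],[0,0,0]],"gripper":[4,4,4,4,4]}' | grep -E "pos|force|wid"
python3 -m handwheel '{"translation":[[0,0,0.2],[0,0,0.2],[0,0,0.1],[0,0,0.1],[0,0,0]],"angular":[[0,0,0],[0,0,0],[0,0,0],[0,0,0],[0,0,0]],"gripper":[4,4,4,4,4]}' | grep -E "pos|force|wid"
```

```text
tool_pos: [0.6149, -0.0457, 0.0507]
contact_force: [0.7, 0.5, -0.1]
grip_width: 0.0435
grip_force: 30.9
tool_pos: [0.6152, -0.0457, 0.0466]
contact_force: [-4.4, 0.9, 13.3]
grip_width: 0.0433
grip_force: 32.0
```

```bash
python3 -m handwheel '{"translation":[[0,0,-0.1],[0,0,0],[0,0,0],[0,0,-1],[0,0,-3]],"angular":[[0,0,0],[0,0,0],[0,0,0],[0,0,0],[0,0,0]],"gripper":[6,6,6,6,6]}' | grep -E "pos|force|wid"
python3 -m handwheel '{"translation":[[0,0,-4],[0,0,-4],[0,0,-3],[3.96,-0.62,0],[3.96,-0.62,0]],"angular":[[0,0,0],[0,0,0],[0,0,0],[0,0,0],[0,0,0]],"gripper":[6,6,6,6,6]}' | grep -E "pos|force|wid"
python3 -m handwheel '{"translation":[[3.96,-0.62,0],[3.96,-0.62,0],[3.96,-0.62,0],[3.96,-0.62,0],[3.96,-0.62,0]],"angular":[[0,0,0],[0,0,0],[0,0,0],[0,0,0],[0,0,0]],"gripper":[6,6,6,6,6]}' | grep -E "pos|force|wid"
python3 -m handwheel '{"translation":[[2,-0.62,0],[0,-0.62,0],[0,-0.62,0],[0,0,0],[0,0,0]],"angular":[[0,0,0],[0,0,0],[0,0,0],[0,0,0],[0,0,0]],"gripper":[6,6,6,6,6]}' | grep -E "pos|force|wid"
python3 - <<'E'
from h import *
c=cap('wrist','w4');cap('top','t4')
print((w2pix(c,[[.5454,.349,.065],[.4639,.3363,.065]])*1.5+.25).round(0).tolist())
E
```

```text
tool_pos: [0.6129, -0.0455, 0.0845]
contact_force: [0.3, 1.0, 0.1]
grip_width: 0.06
grip_force: 0.0
tool_pos: [0.6019, 0.0326, 0.1983]
contact_force: [-0.1, 1.0, -0.9]
grip_width: 0.0599
grip_force: 0.0
tool_pos: [0.5656, 0.232, 0.1968]
contact_force: [0.2, 0.2, 0.0]
grip_width: 0.0599
grip_force: 0.0
tool_pos: [0.5475, 0.2485, 0.1965]
contact_force: [0.2, -0.1, -0.3]
grip_width: 0.0603
grip_force: 0.0
[[384.0, 101.0], [242.0, 123.0]]
```

View pics/w4.png

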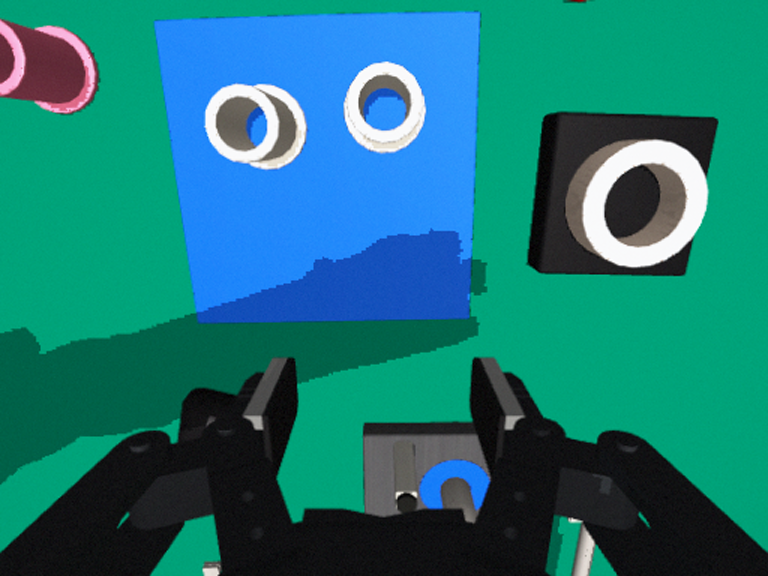

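The rings are at A (384,102) and C (242,123), as predicted, so neither has moved. Grasping A.

```bash
python3 -m handwheel '{"translation":[[4,0,0],[4,0,0],[2.05,0,0],[0,0,3],[0,0,3]],"angular":[[0,0,0],[0,0,0],[0,0,0],[0,0,0],[0,0,0]],"gripper":[6,6,6,6,6]}' | grep -E "pos|force|wid"
python3 -m handwheel '{"translation":[[0,0,3],[0,0,3],[0,0,2.6],[0,0,2],[0,0,0]],"angular":[[0,0,0],[0,0,0],[0,0,0],[0,0,0],[0,0,0]],"gripper":[6,6,6,6,6]}' | grep -E "pos|force|wid"
python3 -m handwheel '{"translation":[[0,0,0],[0,0,0],[0,0,0],[0,0,0],[0,0,0]],"angular":[[0,0,0],[0,0,0],[0,0,0],[0,0,0],[0,0,0]],"gripper":[4,4,4,4,4]}' | grep -E "pos|force|wid"
python3 -m handwheel '{"translation":[[0,0,-1],[0,0,-3],[0,0,-4],[0,0,-4],[0,0,-4]],"angular":[[0,0,0],[0,0,0],[0,0,0],[0,0,0],[0,0,0]],"gripper":[4,4,4,4,4]}' | grep -E "pos|force|wid|rot"
```

```text
tool_pos: [0.5459, 0.3517, 0.136]
contact_force: [-0.0, -0.6, 0.7]
grip_width: 0.0601
grip_force: 0.0
tool_pos: [0.5434, 0.3488, 0.0272]
contact_force: [0.2, 0.9, -0.1]
grip_width: 0.0601
grip_force: 0.0
tool_pos: [0.5454, 0.351, 0.0309]
contact_force: [-0.4, -0.4, 2.9]
grip_width: 0.044
grip_force: 30.9
tool_pos: [0.5448, 0.3504, 0.1923]
eef_rot: [[-0.02, 1.0, 0.0], [1.0, 0.02, 0.0], [0.0, 0.0, -1.0]]
contact_force: [-0.4, -0.2, 0.1]
grip_width: 0.0439
grip_force: 30.9
```

```bash
python3 -m handwheel '{"translation":[[-3.1,0.62,0],[-3.1,0.62,0],[-3.1,0.62,0],[-3.1,0.62,0],[-3.1,0.62,0]],"angular":[[0,0,0],[0,0,0],[0,0,0],[0,0,0],[0,0,0]],"gripper":[4,4,4,4,4]}' | grep -E "pos|force|wid"
python3 -m handwheel '{"translation":[[-3.1,0.62,0],[-3.1,0.62,0],[-3.1,0.62,0],[-3.1,0.62,0],[-3.1,0.62,0]],"angular":[[0,0,0],[0,0,0],[0,0,0],[0,0,0],[0,0,0]],"gripper":[4,4,4,4,4]}' | grep -E "pos|force|wid"
for i in 1 2; do python3 -m handwheel '{"translation":[[0,0,0],[0,0,0],[0,0,0],[0,0,0],[0,0,0]],"angular":[[0,0,0],[0,0,0],[0,0,0],[0,0,0],[0,0,0]],"gripper":[4,4,4,4,4]}'|grep pos;done
python3 - <<'E'
from h import *
for i in range(4):
    c=cap('wrist','w5');f=c['frame'];hsv=cv2.cvtColor(f,cv2.COLOR_RGB2HSV)
    m=cv2.inRange(hsv,(100,90,60),(125,255,255))
    cs,_=cv2.findContours(m,cv2.RETR_EXTERNAL,cv2.CHAIN_APPROX_NONE)
    for k in cs:
        if cv2.contourArea(k)>60:
            x,y,w,h=cv2.boundingRect(k);e=cv2.fitEllipse(cv2.convexHull(k));print(x,y,w,h,np.round(e[0],1),np.round(e[1],1),pix2w(c,e[0],.0205).round(4))
    print(np.round(ctrl.read_state()['tool_pos'],4))
E
```

```text
tool_pos: [0.5792, 0.1949, 0.1909]
contact_force: [0.2, 0.1, 0.2]
grip_width: 0.044
grip_force: 30.9
tool_pos: [0.6133, 0.0406, 0.1908]
contact_force: [1.1, 0.4, -1.7]
grip_width: 0.0437
grip_force: 30.9
tool_pos: [0.6131, 0.0432, 0.1901]
tool_pos: [0.6133, 0.0419, 0.1901]
227 145 59 47 [255.9 172.4] [55.9 58.1] [0.6129 0.0409 0.0205]
41 0 222 26 [148.7   9.4] [ 44.  242.4] [0.5102 0.1951 0.0205]
[0.6133 0.0419 0.1901]
227 145 59 47 [255.9 172.4] [55.9 58.1] [0.6129 0.0409 0.0205]
41 0 222 26 [148.5   9.4] [ 43.6 242.9] [0.5101 0.1951 0.0205]
[0.6132 0.0419 0.1901]
227 145 59 47 [255.9 172.4] [55.9 58.1] [0.6129 0.0409 0.0205]
41 0 222 26 [148.5   9.4] [ 43.6 242.9] [0.5101 0.1951 0.0205]
[0.6132 0.0419 0.1901]
227 145 59 47 [255.9 172.4] [55.9 58.1] [0.6129 0.0409 0.0205]
41 0 222 26 [148.7   9.4] [ 44.  242.4] [0.5102 0.1951 0.0205]
[0.6133 0.0419 0.1901]
```

```bash
python3 - <<'E'
from h import *
g=lambda n:cv2.cvtColor(load(n)['frame'],cv2.COLOR_RGB2GRAY)[240:335,212:300].astype(np.float32)
print(cv2.phaseCorrelate(g('w3'),g('w5'),cv2.createHanningWindow((88,95),cv2.CV_32F)))
E
python3 -m handwheel '{"translation":[[0,0,3],[0,0,3],[0,0,2.5],[0,0,1],[0,0,0.5]],"angular":[[0,0,0],[0,0,0],[0,0,0],[0,0,0],[0,0,0]],"gripper":[4,4,4,4,4]}' | grep -E "pos|force|wid"
python3 -m handwheel '{"translation":[[0,0,0.4],[0,0,0.4],[0,0,0.4],[0,0,0.4],[0,0,0.4]],"angular":[[0,0,0],[0,0,0],[0,0,0],[0,0,0],[0,0,0]],"gripper":[4,4,4,4,4]}' | grep -E "pos|force|wid"
```

```text
((0.09921662439487022, 0.39299065335191585), 0.9683936953544616)
tool_pos: [0.6129, 0.0418, 0.0894]
contact_force: [1.2, 0.3, -0.5]
grip_width: 0.044
grip_force: 30.9
tool_pos: [0.6134, 0.042, 0.0701]
contact_force: [-0.5, -0.2, -1.4]
grip_width: 0.0438
grip_force: 30.9
```

```bash
python3 -m handwheel '{"translation":[[0,0,0.5],[0,0,0.5],[0,0,0.4],[0,0,0.3],[0,0,0.2]],"angular":[[0,0,0],[0,0,0],[0,0,0],[0,0,0],[0,0,0]],"gripper":[4,4,4,4,4]}' | grep -E "pos|force|wid"
python3 -m handwheel '{"translation":[[0,0,0.2],[0,0,0.2],[0,0,0.1],[0,0,0.1],[0,0,0]],"angular":[[0,0,0],[0,0,0],[0,0,0],[0,0,0],[0,0,0]],"gripper":[4,4,4,4,4]}' | grep -E "pos|force|wid"
```

```text
tool_pos: [0.6131, 0.0419, 0.0508]
contact_force: [0.8, 0.2, -1.5]
grip_width: 0.044
grip_force: 30.9
tool_pos: [0.6134, 0.0419, 0.0477]
contact_force: [-9.3, 0.3, 24.0]
grip_width: 0.0438
grip_force: 32.8
```

```bash
python3 -m handwheel '{"translation":[[0,0,-0.2],[0,0,0],[0,0,0],[0,0,-1],[0,0,-3]],"angular":[[0,0,0],[0,0,0],[0,0,0],[0,0,0],[0,0,0]],"gripper":[6,6,6,6,6]}' | grep -E "pos|force|wid"
python3 -m handwheel '{"translation":[[0,0,-4],[0,0,-4],[0,0,-2.5],[0,0,0],[0,0,0]],"angular":[[0,0,0],[0,0,0],[0,0,0],[0,0,0],[0,0,0]],"gripper":[6,6,6,6,6]}' | grep -E "pos|force|wid"
python3 -m handwheel '{"translation":[[3.94,-2.9,0],[3.94,-2.9,0],[3.94,-2.9,0],[3.94,-2.9,0],[3.94,-2.9,0]],"angular":[[0,0,0],[0,0,0],[0,0,0],[0,0,0],[0,0,0]],"gripper":[6,6,6,6,6]}' | grep -E "pos|force|wid"
python3 -m handwheel '{"translation":[[0,0,0],[0,0,0],[0,0,0],[0,0,0],[0,0,0]],"angular":[[0,0,0],[0,0,0],[0,0,0],[0,0,0],[0,0,0]],"gripper":[6,6,6,6,6]}' | grep -E "pos|rot"
python3 - <<'E'
from h import *
c=cap('wrist','w6');cap('top','t6')
print((w2pix(c,[[.4639,.3363,.065]])*1.5+.25).round(0).tolist())
E
```

```text
tool_pos: [0.611, 0.0419, 0.0854]
contact_force: [0.7, 0.9, -0.0]
grip_width: 0.06
grip_force: 0.0
tool_pos: [0.6133, 0.0421, 0.1926]
contact_force: [-0.8, -0.4, -0.7]
grip_width: 0.06
grip_force: 0.0
tool_pos: [0.4619, 0.2368, 0.1908]
contact_force: [-0.2, 0.6, -0.4]
grip_width: 0.0598
grip_force: 0.0
tool_pos: [0.465, 0.2346, 0.1919]
eef_rot: [[-0.018, 1.0, -0.0], [1.0, 0.018, -0.001], [-0.001, -0.0, -1.0]]
[[386.0, 98.0]]
```

View pics/w6.png

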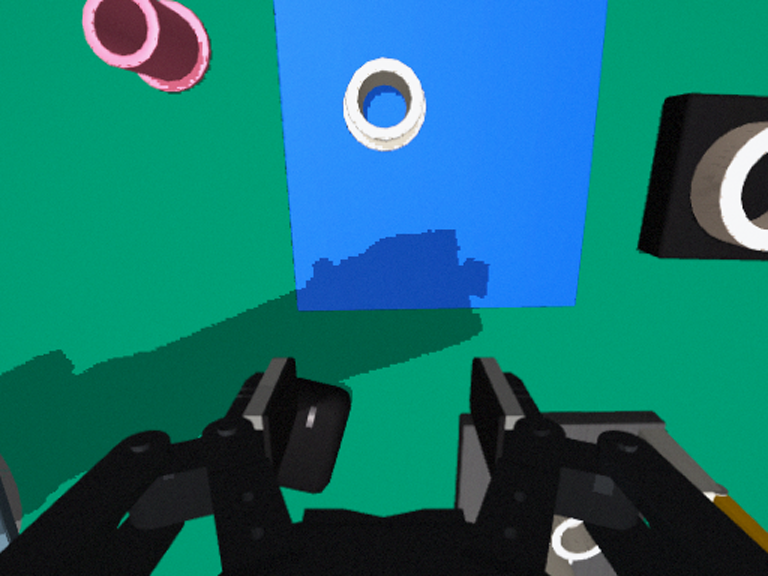

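C is at (384,99), as predicted. Grasping it.

```bash
python3 -m handwheel '{"translation":[[4,0,0],[4,0,0],[2.1,0,0],[0,0,3],[0,0,3]],"angular":[[0,0,0],[0,0,0],[0,0,0],[0,0,0],[0,0,0]],"gripper":[6,6,6,6,6]}' | grep -E "pos|force|wid"
python3 -m handwheel '{"translation":[[0,0,3],[0,0,3],[0,0,2.1],[0,0,2],[0,0,0]],"angular":[[0,0,0],[0,0,0],[0,0,0],[0,0,0],[0,0,0]],"gripper":[6,6,6,6,6]}' | grep -E "pos|force|wid"
python3 -m handwheel '{"translation":[[0,0,0],[0,0,0],[0,0,0],[0,0,0],[0,0,0]],"angular":[[0,0,0],[0,0,0],[0,0,0],[0,0,0],[0,0,0]],"gripper":[4,4,4,4,4]}' | grep -E "pos|force|wid"
python3 -m handwheel '{"translation":[[0,0,-1],[0,0,-3],[0,0,-4],[0,0,-4],[0,0,-4]],"angular":[[0,0,0],[0,0,0],[0,0,0],[0,0,0],[0,0,0]],"gripper":[4,4,4,4,4]}' | grep -E "pos|force|wid|rot"
```

```text
tool_pos: [0.4629, 0.3383, 0.1319]
contact_force: [0.5, -0.3, -1.4]
grip_width: 0.0601
grip_force: 0.0
tool_pos: [0.4608, 0.3354, 0.0287]
contact_force: [-0.1, -0.1, -0.6]
grip_width: 0.0601
grip_force: 0.0
tool_pos: [0.4626, 0.3374, 0.0318]
contact_force: [0.3, -1.0, 3.4]
grip_width: 0.0437
grip_force: 30.9
tool_pos: [0.4621, 0.3366, 0.1933]
eef_rot: [[-0.02, 1.0, 0.0], [1.0, 0.02, -0.0], [-0.0, 0.0, -1.0]]
contact_force: [0.3, 1.1, -0.8]
grip_width: 0.044
grip_force: 30.9
```

```bash
python3 -m handwheel '{"translation":[[-4,1.2,0],[-4,1.2,0],[-4,1.2,0],[-4,1.2,0],[-4,1.2,0]],"angular":[[0,0,0],[0,0,0],[0,0,0],[0,0,0],[0,0,0]],"gripper":[4,4,4,4,4]}' | grep -E "pos|force|wid"
python3 -m handwheel '{"translation":[[-4,1.2,0],[-4,1.2,0],[-4,1.2,0],[-4,1.2,0],[-4,1.2,0]],"angular":[[0,0,0],[0,0,0],[0,0,0],[0,0,0],[0,0,0]],"gripper":[4,4,4,4,4]}' | grep -E "pos|force|wid"
python3 -m handwheel '{"translation":[[-4,1.2,0],[-3,1.25,0],[0,0,0],[0,0,0],[0,0,0]],"angular":[[0,0,0],[0,0,0],[0,0,0],[0,0,0],[0,0,0]],"gripper":[4,4,4,4,4]}'|grep pos
python3 -m handwheel '{"translation":[[0,0,0],[0,0,0],[0,0,0],[0,0,0],[0,0,0]],"angular":[[0,0,0],[0,0,0],[0,0,0],[0,0,0],[0,0,0]],"gripper":[4,4,4,4,4]}'|grep -E "pos|rot"
python3 - <<'E'
from h import *
c=cap('wrist','w7');f=c['frame'];hsv=cv2.cvtColor(f,cv2.COLOR_RGB2HSV)
m=cv2.inRange(hsv,(100,90,60),(125,255,255))
cs,_=cv2.findContours(m,cv2.RETR_EXTERNAL,cv2.CHAIN_APPROX_NONE)
for k in cs:
    if cv2.contourArea(k)>60:
        x,y,w,h=cv2.boundingRect(k);e=cv2.fitEllipse(cv2.convexHull(k));print(x,y,w,h,np.round(e[0],1),np.round(e[1],1),pix2w(c,e[0],.0205).round(4))
g=lambda n:cv2.cvtColor(load(n)['frame'],cv2.COLOR_RGB2GRAY)[240:335,212:300].astype(np.float32)
print(cv2.phaseCorrelate(g('w3'),g('w7'),cv2.createHanningWindow((88,95),cv2.CV_32F)))
E
```

```text
tool_pos: [0.5265, 0.1365, 0.1919]
contact_force: [0.0, -0.3, -0.7]
grip_width: 0.0435
grip_force: 30.9
tool_pos: [0.5905, -0.0622, 0.1918]
contact_force: [-0.1, -0.7, -1.2]
grip_width: 0.0436
grip_force: 30.9
tool_pos: [0.6159, -0.1283, 0.1911]
tool_pos: [0.6162, -0.1299, 0.1911]
eef_rot: [[-0.02, 1.0, 0.0], [1.0, 0.02, -0.0], [-0.0, 0.0, -1.0]]
228 145 58 46 [256.8 172.3] [55.8 57.9] [ 0.6168 -0.1311  0.0205]
226 56 63 66 [256.6  88.5] [62.7 65.7] [ 0.6149 -0.0456  0.0205]
224 0 66 30 [256.5  -7.2] [67. 72.] [0.613  0.0384 0.0205]
((0.055131011101487104, -2.9766832585008416), 0.8942383585152802)
```

View pics/w7.png

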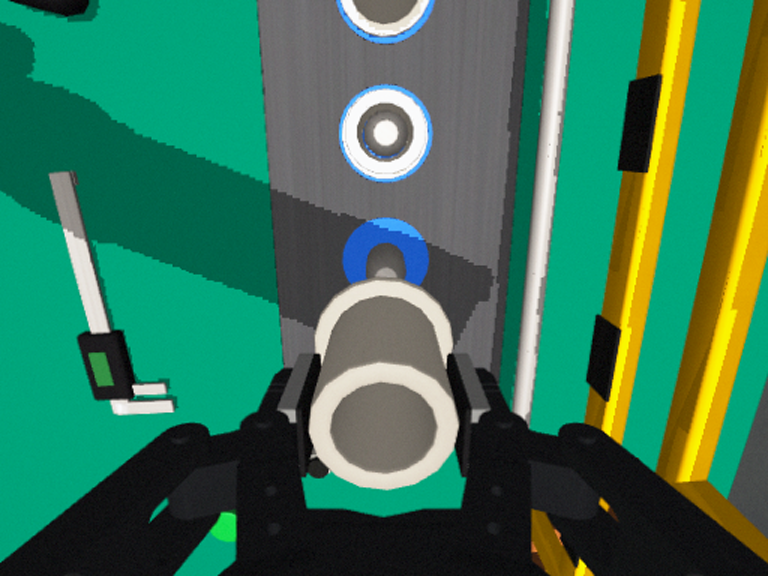

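The held ring sits about 3 raw px higher than for the first sleeve, roughly 1.2 mm towards +y. I'll correct that and insert. Sleeves on spigots 3 and 4 are seated at (385,132) and (385,5).

```bash
python3 -m handwheel '{"translation":[[-0.12,0.05,3],[0,0,3],[0,0,2.5],[0,0,1],[0,0,0.5]],"angular":[[0,0,0],[0,0,0],[0,0,0],[0,0,0],[0,0,0]],"gripper":[4,4,4,4,4]}' | grep -E "pos|force|wid"
python3 -m handwheel '{"translation":[[0,0,0.4],[0,0,0.4],[0,0,0.4],[0,0,0.4],[0,0,0.4]],"angular":[[0,0,0],[0,0,0],[0,0,0],[0,0,0],[0,0,0]],"gripper":[4,4,4,4,4]}' | grep -E "pos|force|wid"
python3 -m handwheel '{"translation":[[0,0,0.5],[0,0,0.5],[0,0,0.4],[0,0,0.3],[0,0,0.2]],"angular":[[0,0,0],[0,0,0],[0,0,0],[0,0,0],[0,0,0]],"gripper":[4,4,4,4,4]}' | grep -E "pos|force|wid"
python3 -m handwheel '{"translation":[[0,0,0.2],[0,0,0.2],[0,0,0.1],[0,0,0.1],[0,0,0]],"angular":[[0,0,0],[0,0,0],[0,0,0],[0,0,0],[0,0,0]],"gripper":[4,4,4,4,4]}' | grep -E "pos|force|wid"
```

```text
tool_pos: [0.6164, -0.1313, 0.0904]
contact_force: [-0.4, 0.2, -0.5]
grip_width: 0.0434
grip_force: 30.9
tool_pos: [0.617, -0.1312, 0.0711]
contact_force: [-0.8, 0.2, -0.7]
grip_width: 0.0434
grip_force: 30.9
tool_pos: [0.6167, -0.1312, 0.0517]
contact_force: [0.0, 0.3, -1.3]
grip_width: 0.0438
grip_force: 30.9
tool_pos: [0.6169, -0.1313, 0.0487]
contact_force: [-8.6, 2.5, 23.4]
grip_width: 0.0436
grip_force: 32.7
```

```bash
python3 -m handwheel '{"translation":[[0,0,-0.2],[0,0,0],[0,0,0],[0,0,-1],[0,0,-3]],"angular":[[0,0,0],[0,0,0],[0,0,0],[0,0,0],[0,0,0]],"gripper":[6,6,6,6,6]}' | grep -E "pos|force|wid"
python3 -m handwheel '{"translation":[[0,0,-4],[0,0,-4],[0,0,-4],[0,0,-4],[0,0,-4]],"angular":[[0,0,0],[0,0,0],[0,0,0],[0,0,0],[0,0,0]],"gripper":[6,6,2.4,2.4,2.4]}' | grep -E "pos|force|wid"
python3 -m handwheel '{"translation":[[0,0,-4],[2.2,0,0],[2.2,0,0],[0,0,0],[0,0,0]],"angular":[[0,0,0],[0,0,0],[0,0,0],[0,0,0],[0,0,0]],"gripper":[2.4,2.4,2.4,2.4,2.4]}' | grep -E "pos|force|wid"
python3 - <<'E'
from h import *
for n in('scene','top','wrist'): cap(n,n+'9')
t=load('top9');
def hue(n,lo,hi):
    c=load(n);return c,cv2.inRange(cv2.cvtColor(c['frame'],cv2.COLOR_RGB2HSV),lo,hi)
# composite of scene and top crops around fixture
a=cv2.resize(load('scene9')['frame'][180:310,160:330],(800,612)[::1])[:, :, ::-1][:300*2]
w=cv2.resize(load('wrist9')['frame'],(400,300))[:,:,::-1]
s=cv2.resize(load('scene9')['frame'][180:310,160:330],(400,300))[:,:,::-1]
tt=cv2.resize(load('top9')['frame'][110:215,235:385],(400,300))[:,:,::-1]
cv2.imwrite('pics/comp.png',np.vstack([np.hstack([w,s]),np.hstack([tt,tt*0])]))
E
```

```text
tool_pos: [0.6145, -0.1306, 0.0863]
contact_force: [0.3, 0.4, 0.0]
grip_width: 0.0598
grip_force: 0.0
tool_pos: [0.6164, -0.1313, 0.2904]
contact_force: [0.9, -0.9, -0.9]
grip_width: 0.0241
grip_force: 0.0
tool_pos: [0.6157, -0.0871, 0.3283]
contact_force: [0.6, 0.1, -0.3]
grip_width: 0.024
grip_force: 0.0
```

View pics/comp.png

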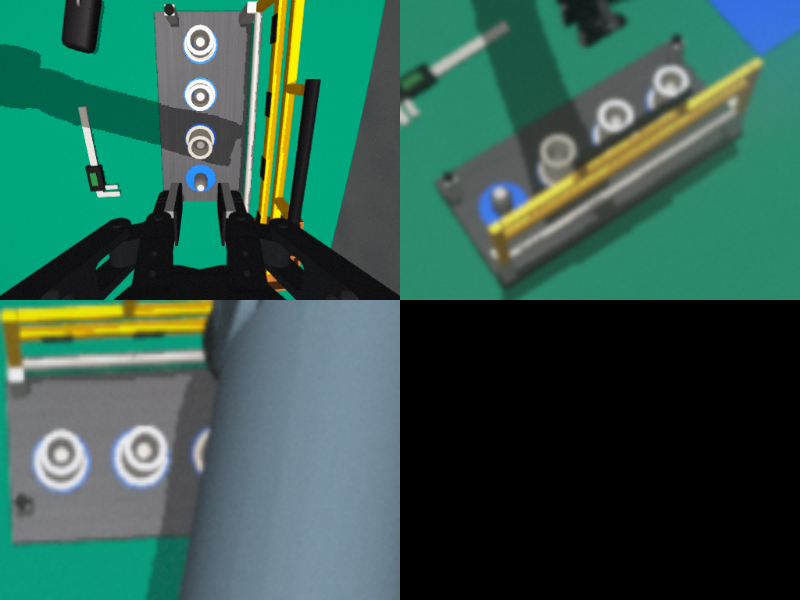

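All three sleeves are seated on spigots 2–4. In the wrist pane the handle runs from (313,80) to (297,222), in 400×300 units.

Run:
```python
from h import *
c=load('wrist9')
for z in(.26,.265,.27): print([pix2w(c,(u*1.28,v*1.28),z).round(4)[:2].tolist() for u,v in((313,80),(305,151),(297,222))])
s=ctrl.read_state();print(s['tool_pos'],s['eef_rot'])
```

```text
[[0.7123, -0.0133], [0.7151, -0.0783], [0.7193, -0.1574]]
[[0.7099, -0.0132], [0.7127, -0.0767], [0.7167, -0.1539]]
[[0.7076, -0.0132], [0.7102, -0.0751], [0.7142, -0.1504]]
[ 0.61558457 -0.08868616  0.32820635] [[-1.82652153e-02  9.99833175e-01 -6.54874826e-05]
 [ 9.99832840e-01  1.82651553e-02 -8.22266169e-04]
 [-8.20932855e-04 -8.04954043e-05 -9.99999660e-01]]
```

```bash
python3 -m handwheel '{"translation":[[0,3.2,0],[0,3.2,0],[0,3.2,0],[0,0,0],[0,0,0]],"angular":[[0,0,0],[0,0,0],[0,0,0],[0,0,0],[0,0,0]],"gripper":[2.4,2.4,2.4,2.4,2.4]}' 25| grep -E "pos|force|wid"
python3 -m handwheel '{"translation":[[0,0,1.5],[0,0,2],[0,0,2],[0,0,1.2],[0,0,0.5]],"angular":[[0,0,0],[0,0,0],[0,0,0],[0,0,0],[0,0,0]],"gripper":[2.4,2.4,2.4,2.4,2.4]}' | grep -E "pos|force|wid"
python3 -m handwheel '{"translation":[[0,0,0],[0,0,0],[0,0,0],[0,0,0],[0,0,0]],"angular":[[0,0,0],[0,0,0],[0,0,0],[0,0,0],[0,0,0]],"gripper":[0.8,0.8,0.8,0.8,0.8]}' 25| grep -E "pos|force|wid"
```

```text
tool_pos: [0.7116, -0.0866, 0.3273]
contact_force: [0.1, -0.5, 0.5]
grip_width: 0.0238
grip_force: 0.0
tool_pos: [0.7104, -0.0853, 0.2545]
contact_force: [-0.2, 0.0, 0.3]
grip_width: 0.0242
grip_force: 0.0
tool_pos: [0.7113, -0.0853, 0.2557]
contact_force: [-1.4, -1.2, -7.7]
grip_width: 0.0111
grip_force: 25.3
```

```bash
python3 -m handwheel '{"translation":[[0,-0.5,0],[0,-1.32,0.02],[0,-1.31,0.1],[0,-1.3,0.21],[0,-1.27,0.3]],"angular":[[0,0,0],[0,0,0],[0,0,0],[0,0,0],[0,0,0]],"gripper":[0.8,0.8,0.8,0.8,0.8]}' | grep -E "pos|force|wid"
python3 -m handwheel '{"translation":[[0,-1.25,0.4],[0,-1.22,0.5],[0,-1.18,0.58],[0,-1.13,0.67],[0,-1.07,0.76]],"angular":[[0,0,0],[0,0,0],[0,0,0],[0,0,0],[0,0,0]],"gripper":[0.8,0.8,0.8,0.8,0.8]}' | grep -E "pos|force|wid"
python3 -m handwheel '{"translation":[[0,-1.02,0.82],[0,-0.96,0.9],[0,-0.88,0.97],[0,-0.81,1.03],[0,-0.72,1.1]],"angular":[[0,0,0],[0,0,0],[0,0,0],[0,0,0],[0,0,0]],"gripper":[0.8,0.8,0.8,0.8,0.8]}' | grep -E "pos|force|wid"
python3 -m handwheel '{"translation":[[0,-0.64,1.14],[0,-0.56,1.19],[0,-0.46,1.23],[0,-0.38,1.26],[0,-0.26,1.2]],"angular":[[0,0,0],[0,0,0],[0,0,0],[0,0,0],[0,0,0]],"gripper":[0.8,0.8,0.8,0.8,0.8]}' | grep -E "pos|force|wid"
```

```text
tool_pos: [0.6564, -0.0865, 0.2516]
contact_force: [4.3, 0.4, -4.7]
grip_width: 0.0105
grip_force: 24.6
tool_pos: [0.5987, -0.0878, 0.2235]
contact_force: [3.6, 0.2, -0.5]
grip_width: 0.0107
grip_force: 25.4
tool_pos: [0.5535, -0.0888, 0.1735]
contact_force: [1.2, -0.6, 1.4]
grip_width: 0.0107
grip_force: 26.4
tool_pos: [0.5294, -0.0892, 0.1112]
contact_force: [3.7, -1.5, 3.0]
grip_width: 0.0108
grip_force: 26.4
```

```bash
python3 -m handwheel '{"translation":[[0,-0.15,1.1],[0,-0.07,0.8],[0,-0.03,0.6],[0,0,0.3],[0,0,0]],"angular":[[0,0,0],[0,0,0],[0,0,0],[0,0,0],[0,0,0]],"gripper":[0.8,0.8,0.8,0.8,0.8]}' | grep -E "pos|force|wid"
python3 -m handwheel '{"translation":[[0,0,0.2],[0,0,0.2],[0,0,0.2],[0,0,0],[0,0,0]],"angular":[[0,0,0],[0,0,0],[0,0,0],[0,0,0],[0,0,0]],"gripper":[0.8,0.8,0.8,0.8,0.8]}' | grep -E "pos|force|wid"
```

```text
tool_pos: [0.5267, -0.0892, 0.0838]
contact_force: [2.9, -1.0, -2.6]
grip_width: 0.011
grip_force: 26.2
tool_pos: [0.5267, -0.0892, 0.0795]
contact_force: [-4.3, -2.5, 16.2]
grip_width: 0.0105
grip_force: 28.2
```

```bash
python3 -m handwheel '{"translation":[[0,0,0.1],[0,0,0.1],[0,0,-0.2],[0,0,0],[0,0,0]],"angular":[[0,0,0],[0,0,0],[0,0,0],[0,0,0],[0,0,0]],"gripper":[0.8,0.8,2.2,2.2,2.2]}' | grep -E "pos|force|wid"
python3 -m handwheel '{"translation":[[0,0,-1],[0,0,-2],[0,0,-2],[0,0,-2],[0,0,-2]],"angular":[[0,0,0],[0,0,0],[0,0,0],[0,0,0],[0,0,0]],"gripper":[2.2,2.2,2.2,2.2,2.2]}' | grep -E "pos|force|wid"
python3 -m handwheel '{"translation":[[-4,-0.8,0],[-4,-0.8,0],[-4,-0.8,0],[-4,-0.8,0],[-4,-0.8,0]],"angular":[[0,0,0],[0,0,0],[0,0,0],[0,0,0],[0,0,0]],"gripper":[0,0,0,0,0]}' | grep -E "pos|force|wid"
python3 -m handwheel '{"translation":[[-4,-0.7,0],[-4.55,-0.7,0],[0,0,0],[0,0,0],[0,0,0]],"angular":[[0,0,0],[0,0,0],[0,0,0],[0,0,0],[0,0,0]],"gripper":[0,0,0,0,0]}'
python3 - <<'E'
from h import *
s=cap('scene','s10');t=cap('top','t10')
f=np.load('fix.npz');o,x,y=f['o']+[.0005,-.0005],f['x'],f['y']
# yellow front corners: compare predicted front-rail/handle ends at shut
for th in(0,.06,.12):
    P=[[*(o+(.085-.175*np.cos(th))*x+b*y),.09+.175*np.sin(th)] for b in(-.075,.075)]
    print(th,w2pix(s,P).round(1).tolist(),w2pix(t,P).round(1).tolist())
hsv=cv2.cvtColor(s['frame'],cv2.COLOR_RGB2HSV);m=(hsv[:,:,2]<55).astype(np.uint8);m[:190]=0;m[235:]=0;m[:,:190]=0;m[:,255:]=0
n,l,st,ce=cv2.connectedComponentsWithStats(m);print(st[1:][st[1:,4]>15].tolist())
for nm,c in(('top',t),):
    hsv=cv2.cvtColor(c['frame'],cv2.COLOR_RGB2HSV);g=cv2.inRange(hsv,(50,180,130),(66,255,255));n,l,st,ce=cv2.connectedComponentsWithStats(g)
    for i in range(1,n):
        if st[i,4]>40: print('green',st[i].tolist(),ce[i],pix2w(c,ce[i],.022))
E
```

```text
tool_pos: [0.5265, -0.0883, 0.0779]
contact_force: [0.2, 0.1, -0.0]
grip_width: 0.0222
grip_force: 0.0
tool_pos: [0.5267, -0.0889, 0.1694]
contact_force: [0.5, -0.6, 0.3]
grip_width: 0.0221
grip_force: 0.0
tool_pos: [0.4905, -0.2911, 0.1687]
contact_force: [1.1, 0.2, -0.1]
grip_width: 0.0002
grip_force: 0.0
time: 39.05
tool_pos: [0.4792, -0.3739, 0.1682]
eef_rot: [[-0.022, 1.0, -0.0], [1.0, 0.022, 0.001], [0.001, -0.0, -1.0]]
contact_force: [0.2, 0.4, -0.5]
grip_width: -0.0003
grip_force: 0.0
0 [[201.4, 225.8], [243.7, 200.5]] [[335.2, 191.3], [279.6, 193.9]]
0.06 [[201.0, 224.3], [243.6, 198.8]] [[336.0, 190.8], [279.8, 193.4]]
0.12 [[200.8, 222.9], [243.8, 197.3]] [[336.8, 190.1], [280.1, 192.7]]
[[207, 204, 32, 19, 45]]
```

```bash
python3 - <<'E'
from h import *
for n in('scene0','s10'):
    g=cv2.cvtColor(load(n)['frame'],cv2.COLOR_RGB2GRAY).astype(float)
    r=[]
    for u in range(212,236,3):
        v0=222.5-(u-207)*.598; vs=np.arange(int(v0)-6,int(v0)+6); w=np.clip(80-g[vs,u],0,None); r.append((w*vs).sum()/w.sum()-v0)
    print(n,np.round(r,2),np.median(r))
E
python3 -m handwheel '{"translation":[[0,0,3],[0,0,4],[0,0,3],[0,0,2],[0,0,1]],"angular":[[0,0,0],[0,0,0],[0,0,0],[0,0,0],[0,0,0]],"gripper":[0,0,0,0,0]}' | grep -E "pos|force|wid"
```

```text
scene0 [-2.7  -2.75 -2.82 -2.93 -2.82 -2.77 -2.82 -2.92] -2.8220944881889807
s10 [ 0.18  0.17  0.1   0.03  0.14  0.01  0.09 -0.05] 0.09643478260869642
tool_pos: [0.4784, -0.3733, 0.0364]
contact_force: [-0.9, -0.3, -0.5]
grip_width: 0.0001
grip_force: 0.0
```

The cover is at about 0 rad: the handle line matches the shut prediction, and it sat 2.9 px higher at the start. Pressing the button.

```bash
python3 -m handwheel '{"translation":[[0,0,0.8],[0,0,0.5],[0,0,0.3],[0,0,0.3],[0,0,0]],"angular":[[0,0,0],[0,0,0],[0,0,0],[0,0,0],[0,0,0]],"gripper":[0,0,0,0,0]}' | grep -E "pos|force|wid"
python3 -m handwheel '{"translation":[[0,0,0.1],[0,0,0.1],[0,0,0],[0,0,0],[0,0,0]],"angular":[[0,0,0],[0,0,0],[0,0,0],[0,0,0],[0,0,0]],"gripper":[0,0,0,0,0]}' | grep -E "pos|force|wid"
```

```text
tool_pos: [0.4792, -0.3757, 0.0198]
contact_force: [-0.9, 0.3, 2.7]
grip_width: 0.0001
grip_force: 1.3
tool_pos: [0.4792, -0.3757, 0.0176]
contact_force: [1.2, 0.3, 3.6]
grip_width: -0.0003
grip_force: 2.0
```

```bash
python3 -m handwheel '{"translation":[[0,0,0.1],[0,0,0.1],[0,0,0.1],[0,0,0.1],[0,0,0]],"angular":[[0,0,0],[0,0,0],[0,0,0],[0,0,0],[0,0,0]],"gripper":[0,0,0,0,0]}' | grep -E "pos|force|wid"
```

```text
tool_pos: [0.4793, -0.3758, 0.0157]
contact_force: [-2.7, 6.3, 28.0]
grip_width: 0.0
grip_force: 13.7
```

```bash
python3 -m handwheel '{"translation":[[0,0,-0.5],[0,0,-2],[0,0,-3],[0,0,-3],[0,0,-3]],"angular":[[0,0,0],[0,0,0],[0,0,0],[0,0,0],[0,0,0]],"gripper":[0,0,0,0,0]}' | grep -E "pos|force|wid"
python3 -m handwheel '{"translation":[[0,0,0],[0,0,0],[0,0,0],[0,0,0],[0,0,0]],"angular":[[0,0,0],[0,0,0],[0,0,0],[0,0,0],[0,0,0]],"gripper":[0,0,0,0,0]}' | grep -E "pos|force|wid"
python3 - <<'E'
from h import *
a=cap('scene','s11')['frame'];b=load('s10')['frame']
print(np.abs(a.astype(int)-b)[190:300,190:310].mean())
ctrl.sign_off()
E
```

```text
tool_pos: [0.4775, -0.3753, 0.1285]
contact_force: [-0.3, 0.3, 1.0]
grip_width: 0.0003
grip_force: 0.0
tool_pos: [0.4781, -0.3752, 0.1272]
contact_force: [0.1, 0.1, -0.9]
grip_width: -0.0001
grip_force: 0.0
0.9172979797979798
the job is handed in; nothing more can be done
```

I opened the cover, seated all three white sleeves on spigots 2, 3 and 4, shut the cover over them, pressed the start button to its stop, and handed the job in; the sign-off gave no verdict.

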